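# Roll the mill jar onto the jar mill and set the hold-down on it

### The arm

A 6-joint arm with a two-finger parallel gripper is mounted at the origin on a cart in front of the work surface, level with it; the furniture and walls round the work are solid. World frame = base frame: x ahead of the robot, y to its left, z up, the work surface at z = 0. Lengths are in m, angles in degrees, forces in N, time in s.
With the tool pointing down it reaches from about 0.25 to 0.725 m from the base axis. Payload 4 kg.
Tool frame: the origin (TCP) lies midway between the tips of the shut fingers; the grasp point (between the pads) lies 19 mm behind it (ctrl.grasp_offset is the distance from the TCP to the grasp point, in m); y points along the fingers, z is the direction in which the jaws open and shut, and the axes are right-handed (so a half turn about y gives the same grasp; the last joint's range is limited). The gripper opens to 85 mm and grips with 20 to 120 N. Pads are 22 mm wide; open, the fingers measure 114 mm over their backs; the gripper's body (76 mm by 85 mm) begins 54 mm behind the grasp point. The pads swing forward as they close: fully open they stand 13 mm farther back than shut.
Start: joints at [0, 13.785, 0.286, 76.501, 0, 90], TCP at [0.5, -0, 0.231] pointing down, gripper open.
Joint ranges: [-155.79, 155.79], [-60.16, 107.12], [-62.33, 73.08], [-114, 123.19], [-81.49, 82.49], [-180, 180]. Speed limits (degrees/s): [159.86, 159.86, 180, 180, 180, 180].

### API

Orientations are given as [roll, pitch, yaw] about the fixed x, y, z axes, in that order (R = Rz(yaw) Ry(pitch) Rx(roll)).
In Python, from cell import ctrl, vision, job_done gives the robot as it stands.
- The arm moves only by the shell command python3 -m jog 'ROWS' [OPENING] [FORCE]. ROWS is JSON, a list of rows, each a list of 4 numbers: the shift along the tool's x, y, z in cm, then the turn about the tool's y in rad. In form: [[x, y, z, turn], ...]. A call has 1 to 20 rows; each row shifts and turns the commanded pose from where the row before left it, along the tool's axes as they then stand; what a row does not reach is not made up. A row lasts 1/12 s, in which the tool goes at most 41.7 mm and 7.16 degrees, less where a joint would pass 70% of its speed; a pose out of reach is approached as far as the arm can. A call is refused whole if a number of a shift passes 4.17 or a number of a turn 0.125, either way. A call with a gripper value outside its range is refused whole. OPENING is the opening in per cent of the stroke, from 0 (shut) to 100 (fully open), set as the call begins (- or left out, the last holds). The fingers move at their own pace and stop on an object; FORCE is the grip in N (left out, the last holds). Time passes only in rows, so rows that do not move let the fingers close. It gives the time, the measured TCP pose, the force and the opening at its end, in the units of the state.
- ctrl.get_obs(): the state, without advancing time (a new reading comes with each control period).
- vision.capture(name): name is "scene" or "side" or "wrist"; returns (picture, depth): 400x640x3 uint8, red, green, blue; 400x640 float32, m along the optical axis (not along the pixel's ray), 0 where there is no reading.
- vision.camera_params(name): a dict with "fx", "fy", "cx", "cy" (pixels), "R" (3x3) and "t" (3): a world point X has camera coordinates R X + t; the wrist camera has in their place "hand_eye" (4x4, takes a point from camera to tool coordinates, whose origin is the TCP and whose axes are the tool frame's). Camera axes: x right, y down, z forward; pixel columns grow to the right and rows downward; lengths in m; the calibration is good to about 2 mm. A picture is of the moment at which its call begins: read the wrist's pose just before it. camera_params takes no time and is no camera call.
- job_done(): hands the job in, once; it reports no verdict.
The state is a dict: "clock": time; "joint_positions": joint angles; "qd": joint speeds; "effort": joint torques, N m; "position": TCP position; "tool_rot": TCP orientation; "wrist_force": force on the tool from outside, world axes, zero at the start; "moment": the same for the moment, N m; "opening": opening from 0.0 (shut) to 1.0 (fully open).
Only numpy, scipy, OpenCV 4.12 (cv2) and the standard library are available. Lean on these libraries where they do the work, as an engineer would, in place of code of your own. Each camera call takes 0.05 s, during which the arm holds its last target.

### The job

The white porcelain mill jar lies on the loading ledge of the bench jar mill. Push it along by its top with the fingertips so that it rolls across the ledge and settles in the trough between the mill's two rollers, then push the leaning hold-down bar over so that its rubber roller comes to rest on the jar. Grip and lift nothing, and leave the other things on the bench where they are.

Things in the scene. Friction and masses are not known exactly. Their poses are not given: they have to be found in the camera images.
- mill: Grey bench jar mill with loading ledge, fixed, 345 mm long (its y), 260 mm deep (its x). Origin on the bench under the middle of the trough between the two rollers; z up; x along the rollers, towards the gear-motor housing at the back (top 98 mm above the bench); the jar comes from -y and rolls to +y. Front plate (78 mm high) and housing bound the rollers at x = -82 and +82 mm.
- ledge (a point): Middle of the loading ledge's top: a level rubber-topped board 60 mm above the bench, 164 mm wide along the mill's x, from y = -240 mm to its thin aluminium transfer plate, whose end at y = -47 mm lies close over the drive roller. Aluminium edging on both sides stands 11 mm above it; a wooden back stop at its -y end stands 14 mm above it, inner face at y = -228 mm.
- drive_roller_axis (a point): Middle of the axis of the drive roller, next to the ledge: black rubber, 30 mm in diameter, 162 mm long along the mill's x, 45 mm above the bench at y = -38 mm of the mill; its top is level with the ledge. Geared, so stiff to turn (about 16 N at its surface). Once the jar's axis is past it the jar rolls down into the trough by itself.
- idler_roller_axis (a point): Middle of the axis of the other roller, the idler: same size and height, at y = +38 mm of the mill; it turns freely.
- mill_jar: White porcelain cylinder, 130 mm long, 88 mm in diameter, with two black rubber tyres 92 mm in diameter (14 mm wide, centred at x = -34 and +48 mm) on which it rolls, and a clamped lid at its -x end. Origin on its axis at mid-length; x is the axis; y and z turn with it. 0.56 to 0.94 kg. On the ledge its axis is 106 mm above the bench. It stays where it is left and rolls with slight resistance.
- hold_down (a joint): Angle (rad) of the hold-down: two 8 mm steel arms with a black rubber roller across their ends, hinged along the mill's x behind the idler. 1.75 to 1.9 at the start: leaning back to +y, away from the rollers (1.9 is its stop). Upright at about 1.37; pushed past upright towards -y it sinks by its weight, damped. About 0: its roller rests on a jar seated between the rollers. Lowest -0.35.
- hold_down_roller (a point): Middle of the hold-down's rubber roller, on its axis; 114 mm long along the mill's x, 16 mm in diameter, 82 mm from the hinge axis. Leaning on its stop it is about 120 mm to +y of the mill's origin and 201 mm above the bench.
- seat (a point): Where the middle of the jar's axis lies when the jar has settled between the rollers: 93 mm above the mill's origin. Fixed to the mill, same axes.
- hold_down_hinge (a point): Hinge axis of the hold-down, midway between its two brackets (at x = -85 and +85 mm of the mill, 142 mm high): 80 mm to +y of the mill's origin, 130 mm above the bench.
- jar_14: Glaze jar with a black lid, 62 mm in diameter, 105 mm high, loose bystander. Origin at the centre of its underside.
- lid_jar: Glaze jar with a red lid, 68 mm in diameter, 98 mm high, loose bystander. Origin at the centre of its underside.
- jar_6: White-lidded glaze jar, 67 mm in diameter, 112 mm high, loose bystander. Origin at the centre of its underside.
- cap_1: White ribbed bottle cap, 36 mm in diameter, 22 mm high, loose bystander lying on top of the mill's gear-motor housing. Origin at the centre of its underside.
- tile_3: Round orange-brown test tile, 46 mm in diameter, 8 mm thick, loose bystander on the bench just behind the ledge. Origin at the centre of its underside.
- tile_6: Round dark green test tile, 42 mm in diameter, 8 mm thick, loose bystander. Origin at the centre of its underside.

How it is judged (in metres and radians):
On the way, in this order (a step that is already met when the one before it is completed fails the run):
1. the jar has rolled off the ledge and settled between the two rollers (y of mill_jar in the frame of mill between -0.006 and 0.006 m and z of mill_jar in the frame of mill between 0.0877 and 0.0977 m and angle between the x axis of mill_jar and the x axis of mill, either way round below 0.06 rad and linear speed of mill_jar below 0.02 m/s), for 0.3 s.
2. the hold-down's roller rests on the seated jar (y of mill_jar in the frame of mill between -0.006 and 0.006 m and z of mill_jar in the frame of mill between 0.0877 and 0.0977 m and angle between the x axis of mill_jar and the x axis of mill, either way round below 0.06 rad and value of joint hold_down between -0.08 and 0.08 rad), for 0.3 s.
At the end, for the whole second after the job is handed in: The jar lies at rest between the two rollers (axis within 6 mm of the middle of the trough and 5 mm of its seated height, parallel to the rollers within 0.06 rad), the hold-down's roller rests on it (joint within 0.08 rad of 0, at rest), and no bystander has moved more than 20 mm (all of step 2 and linear speed of mill_jar below 0.01 m/s and angular speed of mill_jar below 0.2 rad/s and velocity of joint hold_down between -0.05 and 0.05 rad/s and distance of each of jar_14, lid_jar, jar_6, cap_1, tile_3, tile_6 from where it was at the start of the episode below 0.02 m); the robot touches nothing.
It fails at once if the jar is lifted more than 10 mm off the ledge, stood on end, or rolled off the mill (z of mill_jar in the frame of mill above 0.116 m or z of mill_jar in the frame of mill below 0.08 m or angle between mill_jar's own x axis and vertical below 1.35 rad or angle between mill_jar's own x axis and vertical above 1.79 rad).
It fails at once if the jar is pushed low on its side instead of by its top (contact force between the fingers and mill_jar above 1 N and z of the grasp point in the frame of mill below 0.112 m).
It fails at once if the hold-down's roller is pinched between the fingers instead of pushed (contact force between the fingers and anything else above 1 N and y of the grasp point in the frame of hold_down_roller between -0.008 and 0.008 m and z of the grasp point in the frame of hold_down_roller between -0.01 and 0.01 m and x of the grasp point in the frame of hold_down_roller between -0.06 and 0.06 m).
It fails at once if a bystander is knocked away or over (distance of any of jar_14, lid_jar, jar_6, cap_1, tile_3, tile_6 from where it was at the start of the episode above 0.03 m or angle between any of jar_14, lid_jar, jar_6's own z axis and vertical above 0.5 rad).
It also fails if it takes over 54 s, if anything falls off the work surface, if the arm or the gripper's body presses on something with over 40 N, if the wrist force passes 120 N, or if a joint passes its speed limit or range.

## Working session

There is one attempt and no reset: what is moved stays moved. The work goes in short steps, Python scripts to look and compute and a shell command to move; the robot and the scene stay as the last step left them, time stands still between calls to the robot, and variables do not carry over. Pictures are saved under pics/ and viewed, and the job is handed in when it is done.

```bash
ls; mkdir -p pics; python3 - <<'E'
from cell import ctrl, vision
import cv2, numpy as np
o=ctrl.get_obs(); print(o, ctrl.grasp_offset)
for n in ["scene","side","wrist"]:
    p,d=vision.capture(n); cv2.imwrite(f"pics/{n}0.png",p[:,:,::-1]); np.save(f"pics/{n}0.npy",d)
    print(n,vision.camera_params(n))
E
```

```text
pics
{'clock': 0.0, 'joint_positions': array([ 7.37941764e-04,  1.38343680e+01,  2.12134678e-01,  7.65023546e+01,
       -1.29266753e-03,  8.99984967e+01]), 'qd': array([-0.02680132, -0.01900795,  0.06046562,  0.03019659,  0.03593516,
        0.03855767]), 'effort': array([ 5.50268451e-04, -3.72315860e+01,  2.52406776e+01,  1.67737965e-02,
        2.29149265e-05,  1.14679995e-05]), 'position': array([ 4.99349179e-01, -4.15981475e-07,  2.30383549e-01]), 'tool_rot': array([-9.01245880e+01, -1.28939550e-03, -8.99977559e+01]), 'wrist_force': array([-0.31354671, -0.22384899,  0.32432551]), 'moment': array([ 0.01132352, -0.05678455, -0.06703935]), 'opening': 1.0008040658728754} 0.0187
scene {'fx': 421.6656972310205, 'fy': 421.6656972310205, 'cx': 324.0849393218867, 'cy': 195.45454982522247, 'R': array([[ 0.90319639, -0.42922616, -0.00108726],
       [-0.31315627, -0.65722048, -0.68556137],
       [ 0.2935463 ,  0.61953704, -0.72801403]]), 't': array([-0.45841146,  0.25588502,  1.12126545])}
side {'fx': 450.2609017696621, 'fy': 450.2609017696621, 'cx': 320.17522516467136, 'cy': 202.21881342275347, 'R': array([[-0.2379757 , -0.97122158, -0.00980897],
       [-0.67032966,  0.17154056, -0.72196398],
       [ 0.70286963, -0.16523464, -0.69186111]]), 't': array([0.14906786, 0.42443001, 1.1254406 ])}
wrist {'fx': 311.8862701473373, 'fy': 311.8862701473373, 'cx': 321.50803924112313, 'cy': 203.36820150527262, 'hand_eye': array([[ 2.48808623e-04,  9.48644841e-01,  3.16343015e-01,
        -8.19587886e-02],
       [ 7.09238473e-04, -3.16343112e-01,  9.48644576e-01,
        -1.42169307e-01],
       [ 9.99999718e-01, -1.16683142e-05, -7.51524313e-04,
         1.73437773e-04],
       [ 0.00000000e+00,  0.00000000e+00,  0.00000000e+00,
         1.00000000e+00]])}
```

View pics/scene0.png

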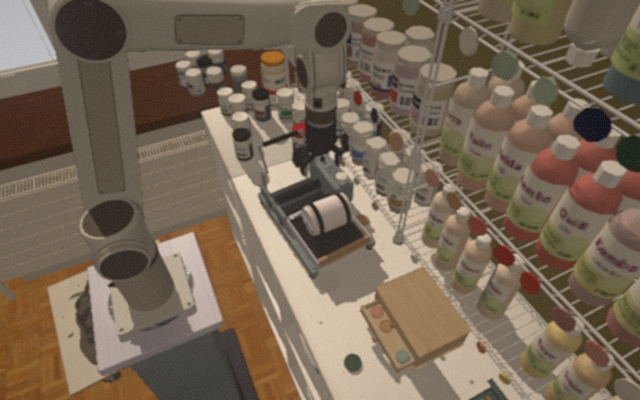

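View pics/side0.png

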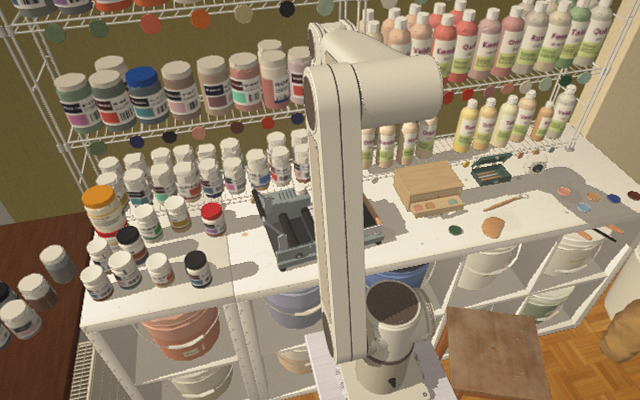

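View pics/wrist0.png

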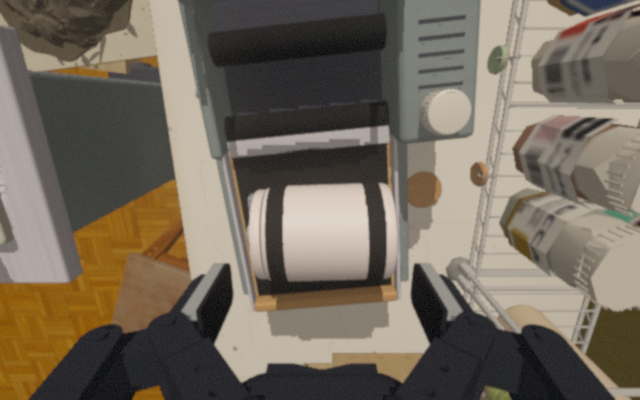

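The wrist view has the mill nearly aligned with the world axes: mill +y points up in the image, and the jar is at about (320,235). Both rollers are visible at about (300,40) and (305,120). The orange tile is at (424,188) and the cap at (445,112). Next I'll convert these to positions.

```bash
cat > h.py <<'E'
import numpy as np, cv2
from scipy.spatial.transform import Rotation as Ro
from cell import ctrl, vision
def wpose():
    o=ctrl.get_obs(); T=np.eye(4); T[:3,:3]=Ro.from_euler('xyz',o['tool_rot'],degrees=True).as_matrix(); T[:3,3]=o['position']; return T
def cloud(name,d,T=None):
    c=vision.camera_params(name); v,u=np.mgrid[:400,:640]
    P=np.stack([(u-c['cx'])/c['fx']*d,(v-c['cy'])/c['fy']*d,d],-1)
    if name=='wrist':
        H=T@c['hand_eye']; return P@H[:3,:3].T+H[:3,3]
    return (P-c['t'])@c['R']
E
python3 - <<'E'
from h import *
d=np.load('pics/wrist0.npy'); P=cloud('wrist',d,wpose()); np.save('pics/P0.npy',P)
for n,(u,v) in dict(jartop=(320,205),jarL=(262,230),jarR=(398,230),driveL=(230,128),driveR=(386,118),idlL=(214,50),idlR=(384,32),bsL=(262,300),bsR=(390,294),ledge=(310,165),tile=(424,188),cap=(446,112),house=(410,130),frontpl=(216,150),edgeR=(391,200),bench=(330,330),ledgeback=(330,308)).items():
    print(n,P[v,u].round(4))
img=cv2.imread('pics/wrist0.png')
cv2.imwrite('pics/w0crop.png',cv2.resize(img[0:310,150:480],None,fx=1.8,fy=1.8,interpolation=cv2.INTER_CUBIC))
E
```

```text
jartop [4.981e-01 2.000e-04 1.319e-01]
jarL [ 0.4518 -0.0171  0.143 ]
jarR [ 0.5796 -0.0482  0.0707]
driveL [0.4093 0.0553 0.059 ]
driveR [0.5618 0.0648 0.0593]
idlL [0.4015 0.1246 0.0599]
idlR [0.5553 0.1393 0.0585]
bsL [ 0.4307 -0.1372  0.0674]
bsR [ 0.5762 -0.1257  0.0722]
ledge [0.4875 0.0187 0.0597]
tile [ 0.6237 -0.0203  0.0068]
cap [0.5965 0.0726 0.1193]
house [0.5754 0.0569 0.0983]
frontpl [0.4    0.0368 0.0788]
edgeR [0.5567 0.0032 0.1276]
bench [ 5.114e-01 -2.367e-01  2.000e-04]
ledgeback [ 0.511  -0.1983  0.0007]
```

View pics/w0crop.png

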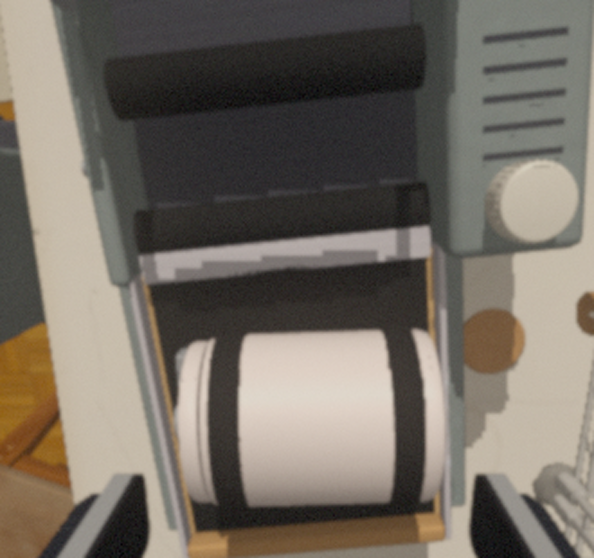

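```bash
python3 - <<'E'
from h import *
P=np.load('pics/P0.npy'); img=cv2.imread('pics/wrist0.png').astype(int)
def line(m,n):
    Q=P[m]; a,b=np.polyfit(Q[:,0],Q[:,1],1); r=Q[:,1]-a*Q[:,0]-b; k=abs(r)<2*r.std(); a,b=np.polyfit(Q[k,0],Q[k,1],1)
    print(n,m.sum(),'yaw',np.degrees(np.arctan(a)).round(2),'x',Q[:,0].min().round(4),Q[:,0].max().round(4),'y@.49',(a*.49+b).round(4)); return a,b
v,u=np.mgrid[:400,:640]; z=P[...,2]
dark=img.sum(2)<140
idl=dark&(v<70)&(u>205)&(u<390)&(z>.05)&(z<.066)
a,b=line(idl,'idler all'); 
# per-column ridge
for nm,m,dy in(('idl',idl,0),('drv',dark&(v>95)&(v<145)&(u>222)&(u<392)&(z>.05)&(z<.066),0)):
    xs=[];ys=[];zs=[]
    for c in range(230,380,3):
        q=P[:,c][m[:,c]]
        if len(q)<6: continue
        zz=q[:,2]; xs.append(q[:,0].mean()); ys.append((q[:,1].min(),q[:,1].max(),q[zz>zz.max()-.002,1].mean())); zs.append(zz.max())
    ys=np.array(ys);
    for k in range(3):
        a,b=np.polyfit(xs,ys[:,k],1); print(nm,k,np.degrees(np.arctan(a)).round(2),(a*.49+b).round(4),np.median(zs).round(4))
# back stop inner edge / housing front edge / front plate
bs=(v>285)&(v<312)&(u>255)&(u<395)&(z>.068)&(z<.08); line(bs,'backstop top')
h=(z>.094)&(z<.102)&(u>395)&(u<480)&(v<145); Q=P[h]; print('house',Q.min(0).round(3),Q.max(0).round(3))
f=(z>.073)&(z<.082)&(u>180)&(u<225)&(v<160); Q=P[f]; a,b=np.polyfit(Q[:,1],Q[:,0],1); print('front plate yaw',-np.degrees(np.arctan(a)),'x at y=.09',a*.09+b,Q.min(0),Q.max(0))
hx=[];hy=[]
for r in range(5,130,4):
    q=P[r][h[r]]
    if len(q): hx.append(q[:,0].min());hy.append(q[:,1].mean())
a,b=np.polyfit(hy,hx,1); print('house inner yaw',-np.degrees(np.arctan(a)),'x@.09',a*.09+b)
# jar
j=(z>.115)&(z<.158)&(u>240)&(u<405)&(v>170)&(v<300)
Q=P[j]; print('jar',Q.min(0).round(4),Q.max(0).round(4)); t=Q[Q[:,2]>.146]; a,b=np.polyfit(t[:,0],t[:,1],1);print('jar top',len(t),np.degrees(np.arctan(a)),t.mean(0))
w=j&(img.min(2)>120);Q=P[w];
for lo in np.arange(.44,.57,.02):
    s=Q[(Q[:,0]>lo)&(Q[:,0]<lo+.02)]
    if len(s)>20:
        A=np.c_[2*s[:,1],2*s[:,2],np.ones(len(s))]; c=np.linalg.lstsq(A,(s[:,1:]**2).sum(1),rcond=None)[0]; print(lo.round(2),c[:2].round(4),np.sqrt(c[2]+c[0]**2+c[1]**2).round(4))
E
```

```text
idler all 5683 yaw 5.68 x 0.3966 0.558 y@.49 0.1346
idl 0 6.04 0.1223 0.0605
idl 1 5.84 0.1484 0.0605
idl 2 5.55 0.1357 0.0605
drv 0 5.65 0.0529 0.0605
drv 1 6.36 0.0723 0.0605
drv 2 5.49 0.0596 0.0605
backstop top 1532 yaw 5.65 x 0.4238 0.5812 y@.49 -0.1353
house [0.558 0.046 0.094] [0.631 0.155 0.102]
front plate yaw 5.369134043068397 x at y=.09 0.3936955413674457 [0.38080801 0.02733833 0.07300632] [0.40411314 0.15983132 0.08153857]
house inner yaw 5.815223766151499 x@.09 0.5644142090654484
jar [ 0.4318 -0.0776  0.115 ] [0.5608 0.0116 0.1535]
jar top 5602 1.7090363468952563 [ 0.50362789 -0.03286063  0.14876787]
0.44 [-0.0346  0.1096] 0.0374
0.46 [-0.0353  0.1068] 0.0428
0.48 [-0.0349  0.1065] 0.0431
0.5 [-0.0342  0.1066] 0.043
0.52 [-0.0337  0.1065] 0.043
0.54 [-0.0323  0.1073] 0.0419
```

```bash
cat >> h.py <<'E'
O=np.array([.4817,.0966]); th=np.radians(5.6); MX=np.array([np.cos(th),np.sin(th)]); MY=np.array([-np.sin(th),np.cos(th)])
def tomill(p): q=np.asarray(p)[...,:2]-O; return np.stack([q@MX,q@MY],-1)
def toworld(x,y): return O+x*MX+y*MY
def plan(xm,ym,z):
    o=ctrl.get_obs(); T=wpose(); d=np.r_[toworld(xm,ym),z]-o['position']
    ty=np.degrees(np.arctan2(-T[0,0],T[1,0])); yaw=np.degrees(np.arctan2(T[1,2],T[0,2]))
    print('mill now',tomill(o['position']).round(4),'z',o['position'][2].round(4),'yaw',yaw.round(2),'turn rad needed',np.radians(yaw-5.6).round(4))
    # shift in aligned tool axes (x=-MY, y=down, z=MX)
    print('aligned tool shift cm',(100*np.array([-d[:2]@MY,-d[2],d[:2]@MX])).round(2),' f',o['wrist_force'].round(1),'t',o['clock'])
E
python3 - <<'E'
from h import *
P=np.load('pics/P0.npy'); img=cv2.imread('pics/wrist0.png')
M=tomill(P)
for v in (200,215,230): 
    g=img[v,245:402].max(1); print(v,[(245+i,int(g[i])) for i in range(0,157,0 or 157)])
    k=np.where(g<90)[0]+245; k=k[(k>255)]; s=np.split(k,np.where(np.diff(k)>2)[0]+1)
    for q in s: print(q[0],q[-1],M[v,q[0]].round(4),M[v,q[-1]].round(4),P[v,q.mean().astype(int),2].round(3))
j=(P[...,2]>.12)&(P[...,2]<.158);jj=np.zeros_like(j);jj[180:290,242:402]=j[180:290,242:402]
print('jar mill ext',M[jj].min(0),M[jj].max(0))
plan(.015,-.21,.231)
E
```

```text
200 [(245, 60)]
268 281 [-0.0354 -0.0902] [-0.0246 -0.091 ] 0.128
367 381 [ 0.0453 -0.0968] [ 0.0566 -0.098 ] 0.132
401 401 [ 0.0948 -0.1324] [ 0.0948 -0.1324] 0.037
215 [(245, 59)]
267 281 [-0.0357 -0.0992] [-0.0245 -0.1003] 0.14
369 383 [ 0.0452 -0.1068] [ 0.0561 -0.1074] 0.141
230 [(245, 153)]
266 280 [-0.0366 -0.1087] [-0.0257 -0.1099] 0.146
370 384 [ 0.0445 -0.1165] [ 0.0554 -0.1177] 0.148
jar mill ext [-0.0545031  -0.17595921] [ 0.06794514 -0.08639815]
mill now [ 0.0083 -0.0979] z 0.2306 yaw -0.0 turn rad needed -0.0978
aligned tool shift cm [11.21 -0.04  0.67]  f [ 0.2  0.3 -0.3] t 0.15
```

```bash
python3 -m jog '[[0,0,0,-0.098],[2,0,0,0],[2.2,0,0,0],[2.4,0,0.1,0],[2.4,0,0.1,0],[2.2,0,0,0],[0,0,0,0],[0,0,0,0]]' 33; python3 - <<'E'
from h import *
plan(.010,-.21,.106)
p,d=vision.capture('wrist'); cv2.imwrite('pics/w1.png',p[:,:,::-1]); np.save('pics/w1.npy',d)
E
```

```text
clock: 0.82
position: [0.5127, -0.1121, 0.2307]
tool_rot: [-90.1, 0.0, -84.5]
wrist_force: [-0.0, 0.4, -0.3]
opening: 0.329
mill now [ 0.0104 -0.2108] z 0.2307 yaw 5.48 turn rad needed -0.0021
aligned tool shift cm [-0.08 12.47 -0.04]  f [-0.   0.4 -0.3] t 0.8167
```

View pics/w1.png

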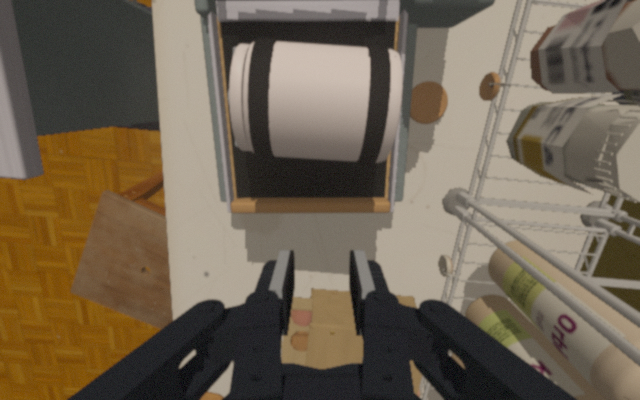

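```bash
python3 -m jog '[[0,2.5,0,-0.002],[0,3,0,0],[0,3,0,0],[0,2.5,0,0],[0,1.3,0,0],[0,0,0,0]]'; python3 -m jog '[[-0.3,0,0,0],[-0.3,0,0,0],[-0.3,0,0,0],[-0.3,0,0,0],[-0.3,0,0,0],[-0.3,0,0,0]]' ; python3 - <<'E'
from h import *
plan(.010,-.15,.106)
p,d=vision.capture('side'); cv2.imwrite('pics/s2.png',p[100:300,200:500,::-1].repeat(2,0).repeat(2,1))
p,d=vision.capture('wrist'); cv2.imwrite('pics/w2.png',p[:,:,::-1])
E
```

```text
clock: 1.37
position: [0.5099, -0.1094, 0.1047]
tool_rot: [-90.4, 0.2, -84.2]
wrist_force: [-0.3, 0.7, -0.1]
opening: 0.329
clock: 1.87
position: [0.5116, -0.093, 0.1091]
tool_rot: [-89.9, -0.0, -84.3]
wrist_force: [-0.3, 0.5, -0.5]
opening: 0.326
mill now [ 0.0112 -0.1916] z 0.1091 yaw 5.74 turn rad needed 0.0024
aligned tool shift cm [-4.16  0.31 -0.12]  f [-0.3  0.5 -0.5] t 1.8667
```

View pics/w2.png

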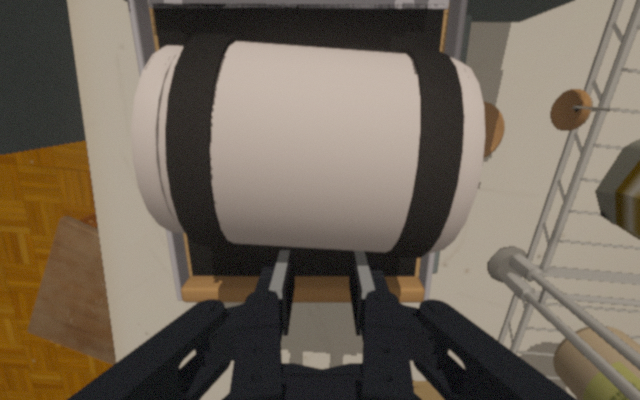

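The fingertips are about to touch the porcelain between the tyres, near (280,250) and (362,252). I'll start pushing slowly.

```bash
python3 -m jog '[[-0.2,0.1,0,0],[-0.2,0.1,0,0],[-0.2,0.1,0,0],[-0.2,0,0,0],[-0.2,0,0,0],[-0.2,0,0,0],[-0.2,0,0,0],[-0.2,0,0,0],[-0.2,0,0,0],[-0.2,0,0,0],[-0.2,0,0,0],[-0.2,0,0,0]]' ; python3 - <<'E'
from h import *
plan(.010,-.09,.106)
p,d=vision.capture('wrist'); cv2.imwrite('pics/w3.png',p[:,:,::-1])
E
```

```text
clock: 2.97
position: [0.5088, -0.0693, 0.1053]
tool_rot: [-90.0, -0.0, -84.3]
wrist_force: [0.5, -0.0, 0.0]
opening: 0.329
mill now [ 0.0108 -0.1677] z 0.1053 yaw 5.73 turn rad needed 0.0023
aligned tool shift cm [-7.77 -0.07 -0.08]  f [ 0.5 -0.   0. ] t 2.9667
```

View pics/w3.png

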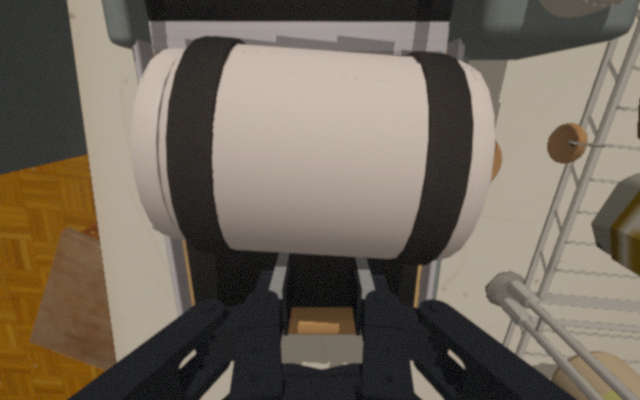

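```bash
cat >> h.py <<'E'
def jar():
    T=wpose(); p,d=vision.capture('wrist'); P=cloud('wrist',d,T); M=np.dstack([tomill(P),P[...,2]])
    m=(p.min(2)>110)&(p.max(2).astype(int)-p.min(2)<60)&(P[...,2]>.11)&(P[...,2]<.158)&(M[...,0]>-.055)&(M[...,0]<.065)
    n,l,s,_=cv2.connectedComponentsWithStats(m.astype(np.uint8)); 
    Q=M[(P[...,2]>.118)&(P[...,2]<.158)&m]; out=[]
    for lo in np.arange(-.02,.041,.01):
        s=Q[(Q[:,0]>lo)&(Q[:,0]<lo+.01)]
        if len(s)<40: continue
        A=np.c_[2*s[:,1],2*s[:,2],np.ones(len(s))]; c=np.linalg.lstsq(A,(s[:,1:]**2).sum(1),rcond=None)[0]; out.append([lo+.005,c[0],c[1],np.sqrt(c[2]+c[0]**2+c[1]**2)])
    out=np.array(out); a,b=np.polyfit(out[:,0],out[:,1],1)
    print('jar axis y@x=.005 %.4f z %.4f r %.4f skew %.3f rad'%(a*.005+b,np.median(out[:,2]),np.median(out[:,3]),np.arctan(a)))
    return p
E
python3 - <<'E'
from h import *
jar()
E
```

```text
jar axis y@x=.005 -0.1108 z 0.1064 r 0.0430 skew -0.054 rad
```

```bash
python3 -m jog '[[-0.25,0,0,0],[-0.25,0,0,0],[-0.25,0,0,0],[-0.25,0,0,0],[-0.25,0,0,0],[-0.25,0,0,0],[-0.25,0,0,0],[-0.25,0,0,0],[-0.25,0,0,0],[-0.25,0,0,0],[-0.25,0,0,0],[-0.25,0,0,0],[-0.25,0,0,0],[-0.25,0,0,0],[-0.25,0,0,0],[-0.25,0,0,0],[-0.25,0,0,0],[-0.25,0,0,0],[0,0,0,0]]' ; python3 - <<'E'
from h import *
plan(.010,-.09,.106)
p=jar(); cv2.imwrite('pics/w4.png',p[:,:,::-1])
E
```

```text
clock: 4.65
position: [0.5042, -0.0242, 0.1053]
tool_rot: [-90.0, 0.0, -84.2]
wrist_force: [0.5, 0.1, -0.5]
opening: 0.328
mill now [ 0.0106 -0.1224] z 0.1053 yaw 5.76 turn rad needed 0.0028
aligned tool shift cm [-3.24 -0.07 -0.06]  f [ 0.5  0.1 -0.5] t 4.65
jar axis y@x=.005 -0.0648 z 0.1062 r 0.0432 skew -0.054 rad
```

View pics/w4.png

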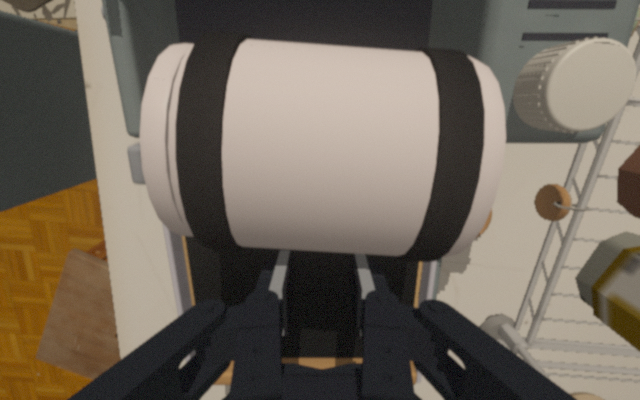

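```bash
python3 -m jog '[[-0.15,0,0,0],[-0.15,0,0,0],[-0.15,0,0,0],[-0.15,0,0,0],[-0.15,0,0,0],[-0.15,0,0,0],[-0.15,0,0,0],[-0.15,0,0,0],[-0.15,0,0,0],[-0.15,0,0,0],[-0.15,0,0,0],[-0.15,0,0,0],[-0.15,0,0,0],[-0.15,0,0,0],[-0.15,0,0,0],[-0.15,0,0,0]]' ; python3 - <<'E'
from h import *
plan(.010,-.09,.106)
p=jar(); cv2.imwrite('pics/w5.png',p[:,:,::-1])
E
```

```text
clock: 6.03
position: [0.5018, -0.0006, 0.1053]
tool_rot: [-90.0, 0.0, -84.3]
wrist_force: [-0.5, 0.5, 0.0]
opening: 0.331
mill now [ 0.0105 -0.0987] z 0.1053 yaw 5.73 turn rad needed 0.0023
aligned tool shift cm [-0.87 -0.07 -0.05]  f [-0.5  0.5  0. ] t 6.0333
jar axis y@x=.005 -0.0417 z 0.1060 r 0.0432 skew -0.053 rad
```

View pics/w5.png

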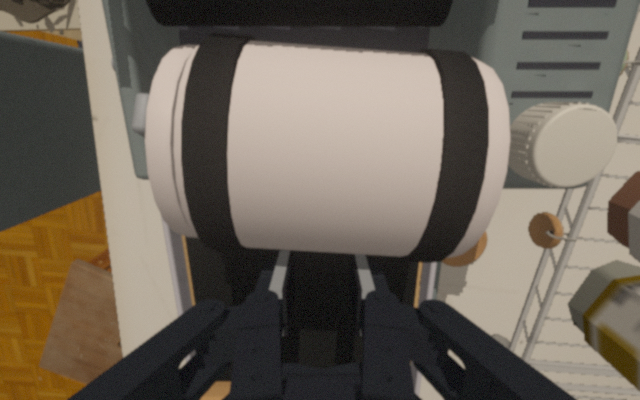

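```bash
python3 -m jog '[[-0.1,0,0,0],[-0.1,0,0,0],[-0.1,0,0,0],[-0.1,0,0,0],[-0.1,0,0,0],[-0.1,0,0,0],[-0.1,0,0,0],[-0.1,0,0,0],[0,0,0,0],[0,0,0,0],[0,0,0,0],[0,0,0,0],[0,0,0,0],[0,0,0,0]]' ; python3 - <<'E'
from h import *
plan(.010,-.09,.106)
p=jar(); cv2.imwrite('pics/w6.png',p[:,:,::-1])
E
```

```text
clock: 7.25
position: [0.5011, 0.0071, 0.1053]
tool_rot: [-90.0, 0.0, -84.3]
wrist_force: [0.2, -0.7, 0.3]
opening: 0.332
mill now [ 0.0105 -0.091 ] z 0.1053 yaw 5.72 turn rad needed 0.0022
aligned tool shift cm [-0.1  -0.07 -0.05]  f [ 0.2 -0.7  0.3] t 7.25
jar axis y@x=.005 -0.0119 z 0.1016 r 0.0401 skew 0.033 rad
```

View pics/w6.png

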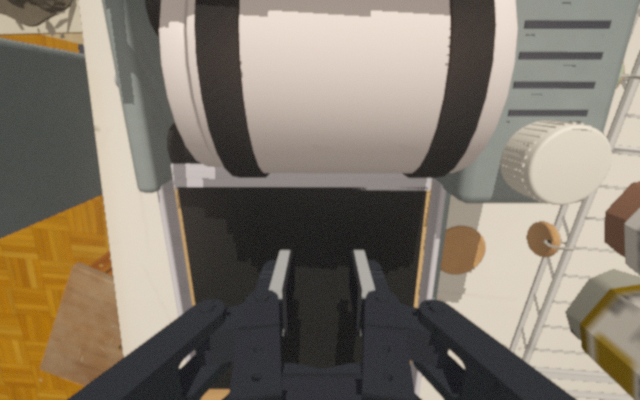

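The jar has dropped into the trough. I'll back off and rise to check how it seated and where the hold-down is.

```bash
python3 -m jog '[[0.3,-1.5,0,0],[0,-3,0,0],[0,-3.5,0,0],[0,-3.5,0,0],[0,-3,0,0],[0,-1,0,0],[0,0,0,0]]' 0; python3 - <<'E'
from h import *
plan(.0,.175,.26)
p=jar(); cv2.imwrite('pics/w7.png',p[:,:,::-1])
for n in('scene','side'):
    p,d=vision.capture(n); np.save(f'pics/{n}7.npy',d); cv2.imwrite(f'pics/{n}7.png',p[:,:,::-1])
    cv2.imwrite(f'pics/{n}7c.png',cv2.resize(p[100:300,200:400,::-1],None,fx=3,fy=3))
E
```

```text
clock: 7.88
position: [0.5033, 0.0041, 0.2637]
tool_rot: [-89.6, -0.0, -84.3]
wrist_force: [0.6, 0.6, -0.6]
opening: -0.002
mill now [ 0.0125 -0.0941] z 0.2637 yaw 5.73 turn rad needed 0.0022
aligned tool shift cm [-26.91   0.37  -1.25]  f [ 0.6  0.6 -0.6] t 7.8833
jar axis y@x=.005 0.0004 z 0.0933 r 0.0428 skew -0.003 rad
```

View pics/w7.png

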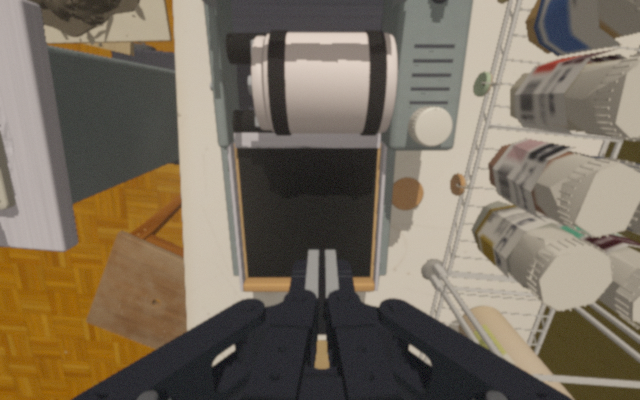

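View pics/side7c.png

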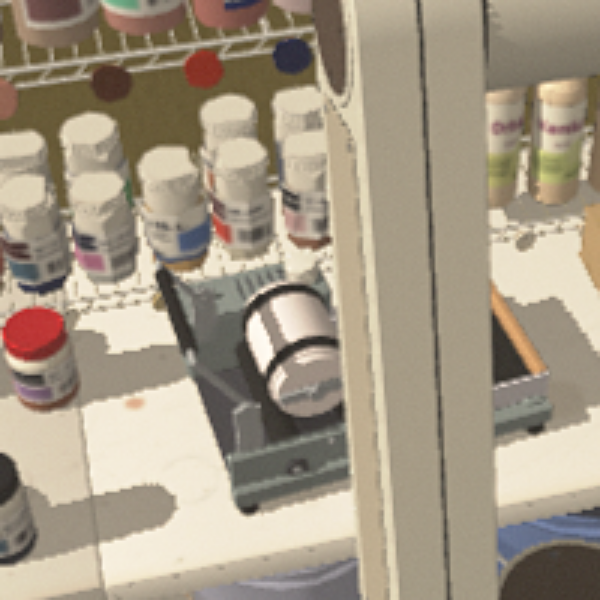

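View pics/scene7c.png

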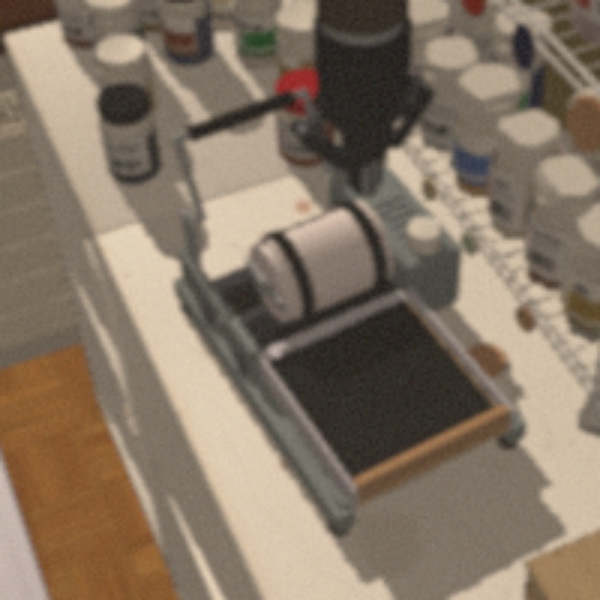

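The jar is seated: y 0.4 mm, z 93.3 mm, skew −0.003 rad. The hold-down roller shows in the scene crop from (190,130) to (300,95) and in the side crop around (180,310). I'll measure it now.

```bash
python3 - <<'E'
from h import *
for n in('side','scene'):
    im=cv2.imread(f'pics/{n}7.png'); d=np.load(f'pics/{n}7.npy'); P=cloud(n,d); M=np.dstack([tomill(P),P[...,2]])
    m=(im.max(2)<75)&(M[...,0]>-.08)&(M[...,0]<.08)&(M[...,1]>.03)&(M[...,1]<.17)&(M[...,2]>.165)&(M[...,2]<.225)&(d>0)
    Q=M[m]; print(n,len(Q),Q.min(0).round(4),Q.max(0).round(4),np.median(Q,0).round(4))
    for lo in np.arange(-.06,.06,.02):
        s=Q[(Q[:,0]>lo)&(Q[:,0]<lo+.02)]
        if len(s): print(lo.round(2),len(s),np.median(s,0).round(4))
    # things taller than .12 in the neighbourhood where the tool will go
    k=(M[...,0]>-.09)&(M[...,0]<.09)&(M[...,1]>.13)&(M[...,1]<.26)&(d>0); print('around max z',np.percentile(M[k][:,2],[50,95,99.5]).round(3),k.sum())
    b=k&(M[...,2]>.06); 
    if b.sum(): print(M[b].min(0).round(3),M[b].max(0).round(3))
E
```

```text
side 128 [-0.0638  0.1153  0.2025] [0.0587 0.1291 0.212 ] [-0.0089  0.1229  0.2072]
-0.06 25 [-0.0495  0.1231  0.2072]
-0.04 23 [-0.0305  0.1239  0.2069]
-0.02 21 [-0.0113  0.1219  0.2074]
0.0 22 [0.0088 0.1236 0.2069]
0.02 20 [0.0297 0.1237 0.2066]
0.04 14 [0.046  0.122  0.2066]
around max z [-0.003  0.003  0.005] 3245
[-0.056  0.13   0.202] [0.041 0.13  0.204]
scene 143 [-0.0595  0.1074  0.1884] [0.0734 0.1223 0.2126] [-0.0042  0.114   0.2055]
-0.06 25 [-0.0514  0.1142  0.2054]
-0.04 24 [-0.0283  0.1133  0.2055]
-0.02 29 [-0.0101  0.114   0.2062]
0.0 26 [0.0096 0.1143 0.2055]
0.02 24 [0.0312 0.1137 0.2054]
0.04 14 [0.0451 0.1129 0.2057]
around max z [-0.     0.003  0.005] 1138
```

Both views agree the roller axis is at y≈0.117, z≈0.201, which matches a joint angle of about 1.87, and nothing stands behind it. I'll go over it and down on the +y side.

```bash
python3 -m jog '[[-2,0,-0.2,0],[-3,0,-0.2,0],[-3.2,0,-0.2,0],[-3.3,0,-0.2,0],[-3.3,0,-0.2,0],[-3.3,0,-0.2,0],[-3.2,0,0,0],[-3,0,0,0],[-2.6,0,0,0],[0,0,0,0],[0,0,0,0]]'; python3 - <<'E'
from h import *
plan(.0,.175,.185)
p,d=vision.capture('wrist'); cv2.imwrite('pics/w8.png',p[:,:,::-1])
E
```

```text
clock: 8.95
position: [0.4612, 0.2713, 0.2576]
tool_rot: [-90.3, -0.1, -84.1]
wrist_force: [1.4, -0.5, 0.2]
opening: -0.0
mill now [-0.0034  0.1758] z 0.2576 yaw 5.89 turn rad needed 0.0051
aligned tool shift cm [0.08 7.26 0.34]  f [ 1.4 -0.5  0.2] t 8.95
```

View pics/w8.png

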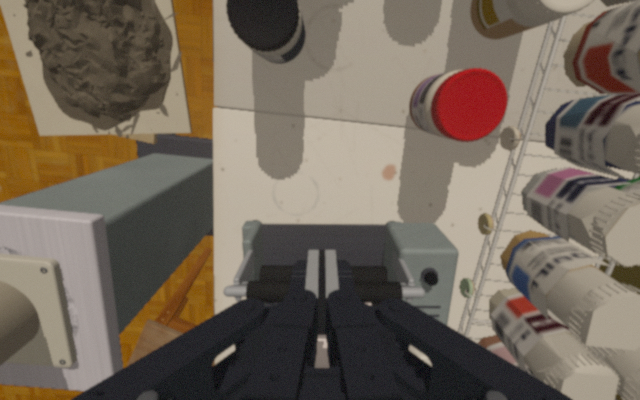

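The fingertips, at about (320,255), are on the +y side of the hold-down roller at about (325,285), with clear bench around them. I'll descend and push.

```bash
python3 -m jog '[[0,1.5,0.1,0.005],[0,2,0.1,0],[0,2,0.1,0],[0,1.7,0,0],[0,0,0,0],[-0.5,0,0,0],[-0.8,0,0,0],[-0.8,0,0,0],[-0.8,0,0,0],[-0.4,0,0,0],[-0.3,0,0,0],[0,0,0,0]]'; python3 - <<'E'
from h import *
plan(.0,.085,.185)
p,d=vision.capture('scene'); cv2.imwrite('pics/c9.png',cv2.resize(p[80:240,220:420,::-1],None,fx=3,fy=3))
E
```

```text
clock: 10.0
position: [0.4621, 0.3078, 0.1886]
tool_rot: [-90.0, 0.0, -84.5]
wrist_force: [0.5, 1.1, -0.9]
opening: 0.001
mill now [0.0011 0.2121] z 0.1886 yaw 5.52 turn rad needed -0.0013
aligned tool shift cm [12.71  0.36 -0.11]  f [ 0.5  1.1 -0.9] t 10.0
```

View pics/c9.png

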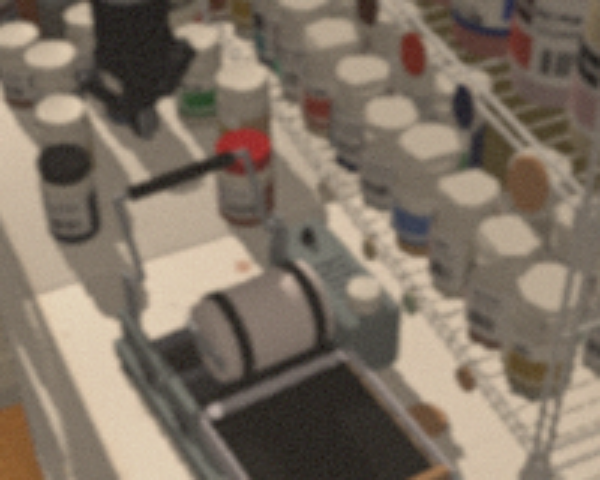

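I pushed in the wrong direction: tool +x is mill −y. The tool only moved through free space and nothing was touched. I'll reverse it now.

```bash
python3 -m jog '[[1,0.1,0,0],[1.5,0.1,0,0],[1.5,0.1,0,0],[1.5,0,0,0],[1.0,0,0,0],[0.5,0,0,0],[0.3,0,0,0],[0.3,0,0,0],[0.3,0,0,0],[0.3,0,0,0],[0.3,0,0,0],[0.3,0,0,0],[0,0,0,0]]'; python3 - <<'E'
from h import *
plan(.0,.085,.185)
p,d=vision.capture('scene'); cv2.imwrite('pics/c10.png',cv2.resize(p[80:240,220:420,::-1],None,fx=3,fy=3))
E
```

```text
clock: 11.13
position: [0.4704, 0.2186, 0.1851]
tool_rot: [-90.0, -0.0, -84.6]
wrist_force: [0.7, 0.2, 0.0]
opening: -0.001
mill now [0.0007 0.1225] z 0.1851 yaw 5.43 turn rad needed -0.0029
aligned tool shift cm [ 3.75  0.01 -0.07]  f [0.7 0.2 0. ] t 11.1333
```

View pics/c10.png

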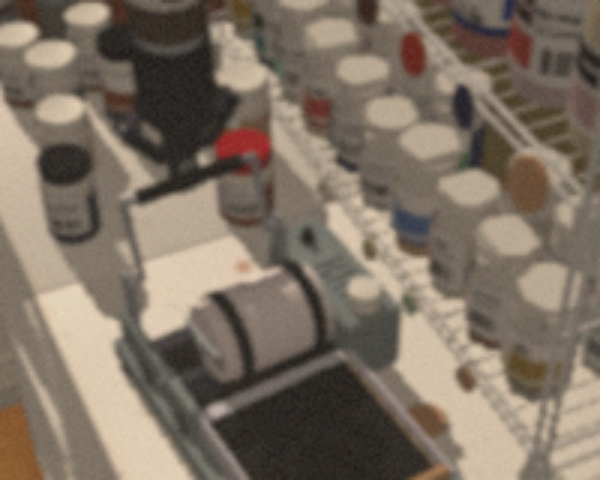

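The roller, at crop (195,175), is moving toward the jar with the fingers behind it. Contact force is low, so I'll keep going slowly past upright.

```bash
python3 -m jog '[[0.3,0,0,0],[0.3,0,0,0],[0.3,0,0,0],[0.3,0,0,0],[0.3,0,0,0],[0.3,0,0,0],[0.3,0,0,0],[0.3,0,0,0],[0.3,0,0,0],[0.3,0,0,0],[0.3,0,0,0],[0.3,0,0,0],[0.3,0,0,0],[0,0,0,0],[0,0,0,0]]'; python3 - <<'E'
from h import *
plan(.0,.085,.185)
p,d=vision.capture('scene'); cv2.imwrite('pics/c11.png',cv2.resize(p[80:240,220:420,::-1],None,fx=3,fy=3))
E
```

```text
clock: 12.43
position: [0.4742, 0.1801, 0.1853]
tool_rot: [-90.0, -0.0, -84.6]
wrist_force: [-1.1, -0.1, 0.3]
opening: 0.001
mill now [0.0007 0.0838] z 0.1853 yaw 5.42 turn rad needed -0.0031
aligned tool shift cm [-0.12  0.03 -0.07]  f [-1.1 -0.1  0.3] t 12.4333
```

View pics/c11.png

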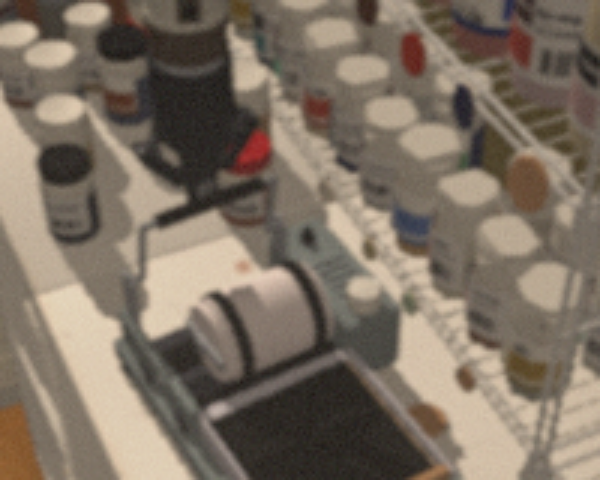

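```bash
python3 -m jog '[[0.2,0,0,0],[0.2,0,0,0],[0,0,0,0],[0,0,0,0],[0,0,0,0],[0,0,0,0],[0,0,0,0],[0,0,0,0],[0,0,0,0],[0,0,0,0],[0,0,0,0],[0,0,0,0]]'; python3 - <<'E'
from h import *
plan(.0,.085,.185)
p,d=vision.capture('scene'); cv2.imwrite('pics/c12.png',cv2.resize(p[80:240,220:420,::-1],None,fx=3,fy=3))
E
```

```text
clock: 13.48
position: [0.4746, 0.1763, 0.1853]
tool_rot: [-90.0, -0.0, -84.6]
wrist_force: [-0.6, -0.4, 0.2]
opening: -0.003
mill now [0.0007 0.0801] z 0.1853 yaw 5.44 turn rad needed -0.0027
aligned tool shift cm [-0.49  0.03 -0.07]  f [-0.6 -0.4  0.2] t 13.4833
```

View pics/c12.png

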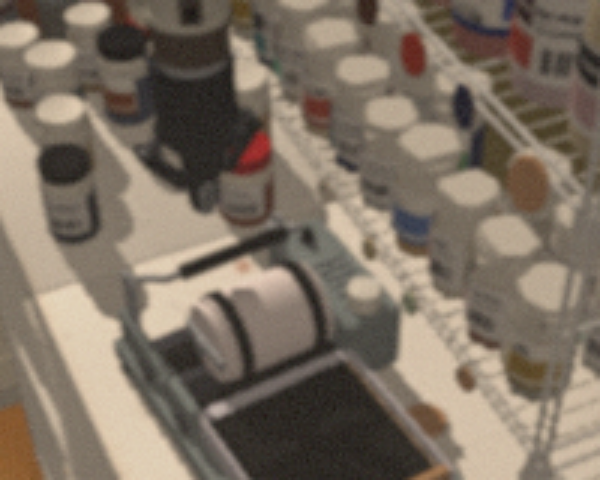

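The hold-down has gone past upright and is sinking onto the jar, with its roller at about (235,252). I'll back away in +y and up, then let it settle.

```bash
python3 -m jog '[[-0.5,0,0,0],[-1,-0.5,0,0],[-1,-1.5,0,0],[-1,-2,0,0],[0,-2,0,0],[0,-2,0,0],[0,0,0,0],[0,0,0,0],[0,0,0,0],[0,0,0,0],[0,0,0,0],[0,0,0,0],[0,0,0,0],[0,0,0,0],[0,0,0,0]]'; python3 - <<'E'
from h import *
plan(.0,.085,.185)
for n in('scene','side'):
    p,d=vision.capture(n); cv2.imwrite(f'pics/{n}13.png',cv2.resize(p[80:280,220:420,::-1],None,fx=3,fy=3))
    im=p;P=cloud(n,d); M=np.dstack([tomill(P),P[...,2]])
    m=(im.max(2)<75)&(M[...,0]>-.05)&(M[...,0]<.05)&(M[...,1]>-.02)&(M[...,1]<.06)&(M[...,2]>.143)&(M[...,2]<.19)
    print(n,m.sum(),np.median(M[m],0).round(4) if m.sum() else '')
E
```

```text
clock: 14.78
position: [0.4712, 0.2111, 0.2651]
tool_rot: [-90.0, -0.0, -84.6]
wrist_force: [0.1, 0.8, -1.0]
opening: -0.003
mill now [0.0007 0.115 ] z 0.2651 yaw 5.43 turn rad needed -0.0029
aligned tool shift cm [ 3.    8.01 -0.07]  f [ 0.1  0.8 -1. ] t 14.7833
scene 126 [ 0.0017 -0.0067  0.1517]
side 0
```

View pics/scene13.png

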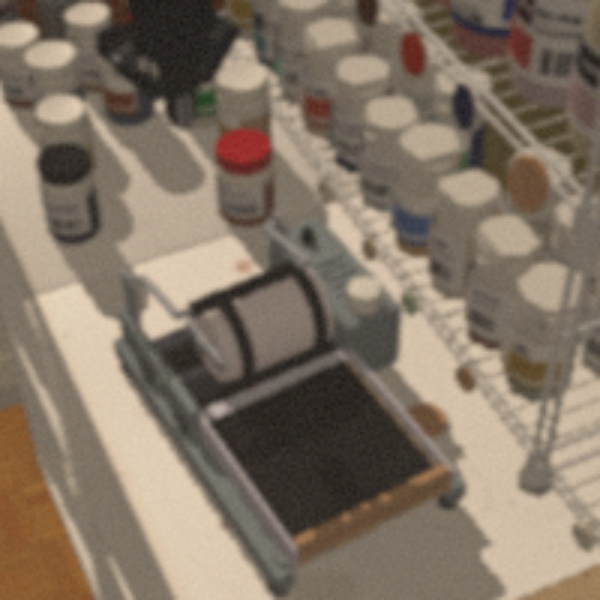

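View pics/side13.png

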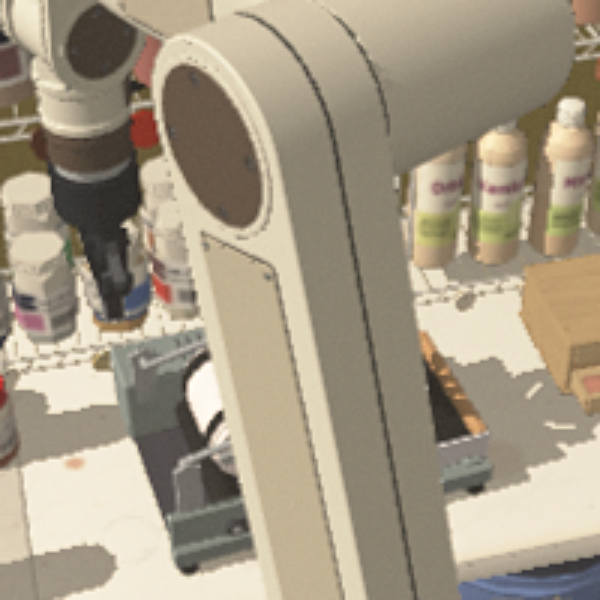

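The roller lies across the top of the jar at (250,290). I'll go back over and verify with the wrist camera.

```bash
python3 -m jog '[[1.5,0,0.1,0],[2.5,0,0.1,0],[3,0,0,0],[3,0,0,0],[3,0,0,0],[3,0,0,0],[2.5,0,0,0],[2,0,0,0],[0,0,0,0],[0,0,0,0],[0,0,0,0],[0,0,0,0]]'; python3 - <<'E'
from h import *
plan(0,-.1,.265)
T=wpose(); p,d=vision.capture('wrist'); cv2.imwrite('pics/w14.png',p[:,:,::-1]); P=cloud('wrist',d,T); M=np.dstack([tomill(P),P[...,2]])
m=(p.max(2)<75)&(abs(M[...,0]-.01)<.03)&(M[...,1]>-.03)&(M[...,1]<.06)&(M[...,2]>.138)&(M[...,2]<.19)
print(m.sum(),np.median(M[m],0).round(4),M[m].min(0).round(4),M[m].max(0).round(4)); jar()
E
```

```text
clock: 15.88
position: [0.4926, 0.0081, 0.2653]
tool_rot: [-90.0, 0.0, -84.5]
wrist_force: [-1.2, 0.5, -0.1]
opening: -0.003
mill now [ 0.0023 -0.0891] z 0.2653 yaw 5.51 turn rad needed -0.0015
aligned tool shift cm [ 1.09  0.03 -0.23]  f [-1.2  0.5 -0.1] t 15.8833
1494 [ 0.0097 -0.0004  0.153 ] [-0.02   -0.0099  0.138 ] [0.0398 0.0114 0.1562]
jar axis y@x=.005 0.0006 z 0.0994 r 0.0380 skew -0.004 rad
```

View pics/w14.png

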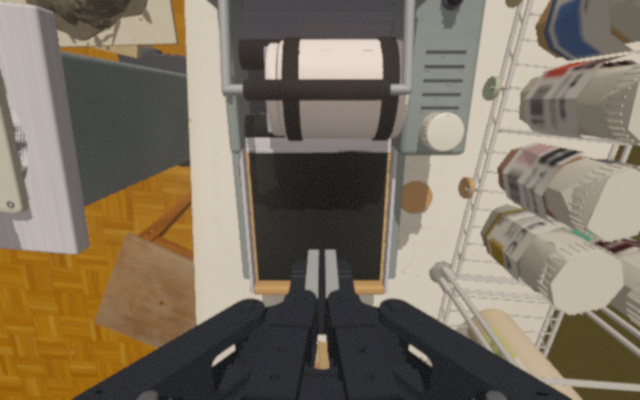

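```bash
python3 - <<'E'
from h import *
from scipy.optimize import least_squares
T=wpose(); p,d=vision.capture('wrist'); P=cloud('wrist',d,T); M=np.dstack([tomill(P),P[...,2]])
m=(p.min(2)>110)&(M[...,0]>-.02)&(M[...,0]<.04)&(abs(M[...,1])<.05)&(abs(M[...,1])>.012)&(P[...,2]>.105)&(P[...,2]<.145)
Q=M[m]; r=least_squares(lambda c:np.hypot(Q[:,1]-c[0]-c[2]*Q[:,0],Q[:,2]-c[1])-.0436,[0,.09,0],loss='soft_l1',f_scale=.001)
print(r.x.round(4),np.std(r.fun).round(4))
c=cv2.imread('pics/wrist0.png')
k=(p.max(2)<75)&(abs(M[...,0]-.01)<.03)&(abs(M[...,1])<.03)&(M[...,2]>.138)&(M[...,2]<.19); print('hold-down',np.median(M[k],0).round(4), tomill(P[188+8,417]).round(4),'tile_3 start',tomill(np.load('pics/P0.npy')[188,424]).round(4),ctrl.get_obs()['clock'])
E
```

```text
[ 0.0002  0.0924 -0.0011] 0.0006
hold-down [ 0.0097 -0.0002  0.153 ] [ 0.1302 -0.1301] tile_3 start [ 0.1299 -0.1302] 16.0333
```

The fixed-radius fit puts the jar at y 0.2 mm, z 92.4 mm and skew −0.001. The hold-down roller is stationary on it, so I'm handing in.

```bash
python3 -c "
from cell import job_done
print(job_done())"
```

```text
the job is handed in; nothing more can be done
None
```

The jar is in the trough with the hold-down's roller resting on it, and I handed the job in at about 16 s on the robot's clock. No verdict is reported.

**What I did:** I pushed the jar from behind with two partly open fingertips, on the porcelain between the tyres and at about axis height. That kept the grasp point at least 12 mm above the 0.112 m limit. It rolled across the ledge and dropped into the trough by itself. I then pushed the hold-down over from the +y side with shut fingers, and it sank onto the jar.

**Last checks:**
- **Jar:** the axis is 0.2 mm from mid-trough, 92.4 mm high against the 93 mm seat, and skewed −0.001 rad.
- **Hold-down:** its top is at y ≈ 0 and z ≈ 153 mm. That is where it should be when resting on the jar, and it stayed put in successive pictures.
- **Robot:** the arm is clear of everything.
- **Bystanders:** `tile_3`'s spot measured the same as at the start. The others look undisturbed in the pictures, but I did not measure them.

**Disagreements and errors:**
- One free-radius fit, partly blocked by the hold-down roller, gave the jar's height as 99.4 mm with an implausible 38 mm radius. The fixed-radius fit above replaced it.
- The two outside cameras differed by about 9 mm on the hold-down roller's starting y.
- I jogged the wrong way once behind the hold-down, through free space, and touched nothing.

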